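Pack the drilled block and the sample jars, close the case

ROBOT

A 6-joint arm with a two-finger parallel gripper is mounted at the origin on the work surface. World frame = base frame: x ahead of the robot, y to its left, z up, the work surface at z = 0. Lengths are in mm, angles in rad, forces in N, time in s.
With the tool pointing down it reaches from about 300 to 850 mm from the base axis. Payload 5.4 kg.
Tool frame: the origin (TCP) lies midway between the tips of the shut fingers; the grasp point (between the pads) lies 19 mm behind it (grip_depth is the distance from the TCP to the grasp point, in mm); z points along the fingers, y is the line along which they close (so a half turn about z gives the same grasp; the last joint's range is limited). The gripper opens to 85 mm and grips with 20 to 120 N. Pads are 22 mm wide; open, the fingers measure 114 mm over their backs; the gripper's body (76 mm by 85 mm) begins 54 mm behind the grasp point. The pads swing forward as they close: fully open they stand 13 mm farther back than shut.
Start: joints at [1.056, 0.158, 1.597, -0, 1.386, -0.21], TCP at [172.569, 548.476, 231.299] pointing down, gripper open.
Joint ranges: [-2.91, 2.91], [-0.94, 2.29], [0.18, 2.7], [-1.29, 4.43], [0.17, 2.64], [-3, 3]. Speed limits (rad/s): [2.57, 2.57, 3.14, 3.14, 3.14, 3.14].

INTERFACE

Orientations are given as a rotation vector (axis times angle).
In Python, from cell import read_state, get_image, job_done, grip_depth gives the robot as it stands.
- The arm moves only by the tool move_arm, never from a script. Its arguments are lists of equal length, an entry for each row: "jaw": the opening, from 0 (shut) to 1 (fully open); "slide": the shift along the tool's x, y, z in m, a list of three; "spin": the turn about the tool's z in rad. In form: {"jaw": [jaw, ...], "slide": [[x, y, z], ...], "spin": [spin, ...]}. A call has 1 to 20 rows; each row is the pose to reach, as a shift and turn from the pose commanded when the call began, along the tool's axes at that moment; what a row does not reach only later rows make up. A row lasts 1/8 s, in which the tool goes at most 62.5 mm and 10.7 degrees, less where a joint would pass 70% of its speed; a pose out of reach is approached as far as the arm can. A call with a gripper value outside its range is refused whole. The fingers move at their own pace and stop on an object; "squeeze" is the grip in N (left out, the last holds). Time passes only in rows, so rows that repeat a pose let the fingers close. It gives the time, the measured TCP pose, the force, the opening and the grip force at its end, in the units of the state.
- read_state(): the state, without advancing time (a new reading comes with each control period).
- get_image(name): name is "scene" or "top"; returns a dict with "image" (400x640x3 uint8, blue, green, red), "depth" (400x640 float32, mm along the optical axis (not along the pixel's ray), 0 where there is no reading), "fx", "fy", "cx", "cy" (pixels), "rvec" (rotation vector, rad) and "tvec" (3), from world to camera coordinates, as OpenCV has them. Camera axes: x right, y down, z forward; pixel columns grow to the right and rows downward; lengths in mm; the calibration is good to about 2 mm. A picture is of the moment at which its call begins.
- job_done(): hands the job in; it is judged then, once.
The state is a dict: "clock": time; "qpos": joint angles; "dq": joint speeds; "effort": joint torques, N m; "position": TCP position; "tcp_rot": TCP orientation; "force": force on the tool from outside, world axes, zero at the start; "moment": the same for the moment, N m; "gripper_width": opening from 0.0 (shut) to 1.0 (fully open); "finger_force": force on a finger pad.
Only numpy, scipy, OpenCV 4.12 (cv2) and the standard library are available. Lean on these libraries where they do the work, as an engineer would, in place of code of your own. Each camera call takes 0.05 s, during which the arm holds its last target. There are 200 camera calls.

TASK

Pack up the bench kit: slide the blue vise's jaw wide open by its red post, lift the finished drilled aluminium block out and lay it flat, holes up, in the open orange-lidded case, and stand every green-capped amber jar upright in the case as well. Once everything is in, lower the lid gently until it is fully closed, and leave the other things on the bench where they are.

Things in the scene. Friction and masses are not known exactly. Their poses are not given: they have to be found in the camera images.
- case: low carrying case, fixed to the bench: grey open-topped base 200 mm (its x) by 320 mm (its y) by 35 mm high, walls and floor 5 mm thick, no dividers, inside 190 x 310 mm; origin at the centre of its underside, z up, x towards the hinge. The lid stands open along its +x rim
- lid (a joint): angle of the case's orange lid, rad: 0 = closed on the base, grows as it opens (1.57 = upright, stops at 1.9). The hinge is stiff (0.6 N m friction): the lid stays at any angle it is left at. The lid is a shallow shell 200 x 320 mm, 35 mm deep, walls 5 mm; closed, its outer top is 70 mm above the bench and it clears things up to 60 mm above the bench
- lid_hinge (a point): middle of the lid's hinge line, at the case's (+100, 0, 35) mm; the line runs along the case's y and x, y, z axes here are the case's
- lid_tab (a point): centre of the black tab on the middle of the lid's free edge: 30 mm sticking out from the edge (along the lid's own x), 50 mm wide (along the hinge), 10 mm thick, 215 mm from the hinge line, in the lid's rim plane (6 mm to the outer side of it). With the lid open it points up and can be straddled or pinched from above. The point turns with the lid: its x points from the tab to the hinge
- vise: small blue quick-slide vise, fixed to the bench; its bed is 25 mm high and 75 mm wide (its y). Origin under the clamped block's middle, on the bench, z up. The fixed jaw (65 mm high) is on the +x side, its face at x = +26 mm; the moving jaw is on the -x side and slides towards the vise's -x
- jaw (a joint): how far the moving jaw is slid open, m: 0 = closed on the block (start 0 to 0.003), stop at 0.045; sliding friction 4 N, stays where it is left. A steel lip on the jaw reaches 4 to 7 mm over the block's top edge (lip top 74 mm above the bench), so the block cannot be lifted while the jaw is shut
- jaw_post (a point): point on the axis of the moving jaw's upright red post, 17 mm below its top and 108 mm above the bench; the post is 14 mm in diameter and stands from 74 to 125 mm above the bench; axes as the vise's
- block: finished drilled aluminium heating block, 50 mm (its x) by 60 mm (its y) by 40 mm high, about 0.3 kg; dark round holes in its top. Origin at the centre of its underside, z up. It starts on the vise bed (underside 25 mm above the bench), its x along the vise's x, between the jaws, its two y faces free (seen from above they are 7 mm inside the bed's sides, above the bed)
- jar0: small sample jar, amber glass with a green screw cap; upright cylinder 40 mm in diameter, 45 mm high, about 90 g; origin at the centre of its underside, z up. Two to four of jar0..jar3 are there; an absent one reads None from the start
- jar1: small sample jar, amber glass with a green screw cap; upright cylinder 40 mm in diameter, 45 mm high, about 90 g; origin at the centre of its underside, z up. Two to four of jar0..jar3 are there; an absent one reads None from the start
- jar2: small sample jar, amber glass with a green screw cap; upright cylinder 40 mm in diameter, 45 mm high, about 90 g; origin at the centre of its underside, z up. Two to four of jar0..jar3 are there; an absent one reads None from the start
- jar3: small sample jar, amber glass with a green screw cap; upright cylinder 40 mm in diameter, 45 mm high, about 90 g; origin at the centre of its underside, z up. Two to four of jar0..jar3 are there; an absent one reads None from the start
- white_pot: bystander, loose: white pot with yellow cap, 38 mm in diameter, 50 mm high, among the jars; origin at the centre of its underside. Leave it alone
- cork_ring: bystander, loose: cork flask ring, 48 mm outside diameter, 22 mm high, among the jars; origin at the centre of its underside. Leave it alone
- solvent_bottle: bystander, loose: amber bottle with red cap, 66 mm in diameter, 150 mm high, to the robot's right; origin at the centre of its underside. Leave it alone
- beaker: bystander, loose: glass beaker, 60 mm in diameter, 70 mm high, right of the vise; origin at the centre of its underside. Leave it alone
- screwdriver: bystander, loose: screwdriver lying close in front of the robot. Leave it alone
- tape: bystander, loose: blue roll of tape, 80 mm in diameter, 25 mm high, to the robot's left; origin at the centre of its underside. Leave it alone
Not all that is in view belongs to the job. What is shaped like the jar3 but pink is not meant. What is shaped like the vise but turquoise is not meant.

How it is judged (in metres and radians):
On the way, in this order (a step that is already met when the one before it is completed fails the run):
1. the vise jaw is slid open by at least 30 mm, the block still on the vise bed and the lid still up (value of joint jaw above 0.03 m and horizontal distance between block and vise below 0.05 m and height (world z) of block below 0.04 m and value of joint lid above 1 rad), for 0.2 s.
2. the block and all jars present are in the case, lid still up (x of jar0 in the frame of case between -0.077 and 0.077 m and y of jar0 in the frame of case between -0.137 and 0.137 m and z of each of jar0, jar1, jar2, jar3, block in the frame of case below 0.012 m and angle between each of jar0, jar1, jar2, jar3, block's own z axis and vertical below 0.15 rad and x of jar1 in the frame of case between -0.077 and 0.077 m and y of jar1 in the frame of case between -0.137 and 0.137 m and x of jar2 in the frame of case between -0.077 and 0.077 m and y of jar2 in the frame of case between -0.137 and 0.137 m and x of jar3 in the frame of case between -0.077 and 0.077 m and y of jar3 in the frame of case between -0.137 and 0.137 m and x of block in the frame of case between -0.077 and 0.077 m and y of block in the frame of case between -0.137 and 0.137 m and value of joint lid above 1 rad), for 0.2 s.
3. the lid is closed (value of joint lid below 0.04 rad), for 0.2 s.
At the end, for the whole second after the job is handed in: The block lies flat and every jar present stands upright (within 0.15 rad) on the case's floor, at rest, and the lid is fully closed (under 0.04 rad) (x of jar0 in the frame of case between -0.077 and 0.077 m and y of jar0 in the frame of case between -0.137 and 0.137 m and z of each of jar0, jar1, jar2, jar3, block in the frame of case below 0.012 m and angle between each of jar0, jar1, jar2, jar3, block's own z axis and vertical below 0.15 rad and x of jar1 in the frame of case between -0.077 and 0.077 m and y of jar1 in the frame of case between -0.137 and 0.137 m and x of jar2 in the frame of case between -0.077 and 0.077 m and y of jar2 in the frame of case between -0.137 and 0.137 m and x of jar3 in the frame of case between -0.077 and 0.077 m and y of jar3 in the frame of case between -0.137 and 0.137 m and x of block in the frame of case between -0.077 and 0.077 m and y of block in the frame of case between -0.137 and 0.137 m and linear speed of each of jar0, jar1, jar2, jar3, block below 0.03 m/s and value of joint lid below 0.04 rad); the robot touches nothing.
It fails at once if the lid is slammed (closing faster than 3 rad/s) (velocity of joint lid below -3 rad/s).
It fails at once if a bystander is moved more than 40 mm (distance of any of white_pot, cork_ring, solvent_bottle, beaker, screwdriver, tape from where it was at the start of the episode above 0.04 m).
It fails at once if a standing bystander is tipped over (angle between any of white_pot, cork_ring, solvent_bottle, beaker, tape's own z axis and vertical above 0.6 rad).
Of jar0, jar1, jar2, jar3 only 2 to 4 are there at a start; the rules pass over those that are not, and their reading is None.
At some moment in a run one of jar0, jar1, jar2, jar3 may be knocked a few centimetres aside while the robot is not near it.
It also fails if it takes over 210 s, if anything falls off the work surface, if the arm or the gripper's body presses on something with over 40 N, if the wrist force passes 120 N, or if a joint passes its speed limit or range.

## Working session

There is one attempt and no reset: what is moved stays moved. The work goes in short steps, Python scripts to look and compute and a tool call to move; the robot and the scene stay as the last step left them, time stands still between calls to the robot, and variables do not carry over. Pictures are saved under pics/ and viewed, at most 14 in all, crops included, and the job is handed in when it is done.

Besides the shell and the picture viewer there is one more tool, called after "Request:" in YAML: its name, and indented under it one key for each argument. move_arm: Moves the arm, as the interface text tells. Its arguments: {"type":"object","properties":{"jaw":{"type":"array","items":{"type":"number"}},"slide":{"type":"array","items":{"type":"array","items":{"type":"number"}}},"spin":{"type":"array","items":{"type":"number"}},"squeeze":{"type":"number"}},"required":["jaw","slide","spin"]}

```bash
ls; mkdir -p pics; python3 - <<'E'
from cell import *
import cv2,pickle
print(read_state(),grip_depth)
d={}
for n in("scene","top"):
    g=get_image(n);d[n]=g;cv2.imwrite(f"pics/{n}0.png",g["image"])
    print(n,g["fx"],g["cx"],g["cy"],g["rvec"],g["tvec"])
pickle.dump(d,open("im0.pkl","wb"))
E
```

```text
pics
{'clock': 0.0, 'qpos': array([ 1.05590724e+00,  1.59047679e-01,  1.59827634e+00,  1.71718980e-05,
        1.38616310e+00, -2.10065456e-01]), 'dq': array([-1.57195408e-05, -1.66954432e-04,  8.37778246e-04, -1.43808032e-03,
       -1.03414556e-03,  8.41971171e-04]), 'effort': array([-8.28929365e-05, -3.95991039e+01, -3.31428266e+01, -1.54726426e-04,
        8.25579569e-03, -6.43790258e-06]), 'position': array([172.2627482 , 547.95406374, 230.29556378]), 'tcp_rot': array([-4.76864584e-01, -3.10449310e+00,  2.77244780e-03]), 'force': array([0.51065016, 0.05324294, 0.82187512]), 'moment': array([-0.01149001, -0.0285093 ,  0.01612529]), 'finger_force': 0.0, 'gripper_width': 0.9997931672416273} 18.700000000000003
scene 429.7595794993819 316.5496537823069 202.55340627781308 [ 2.12738484  0.55243258 -0.31852524] [-338.87145725  -53.25001531 1529.60581372]
top 362.05530829006756 322.3476197463071 198.35629343483515 [ 2.09911633 -2.12914635  0.1586073 ] [ -21.80131343  460.19010712 1272.67984678]
```

View pics/scene0.png

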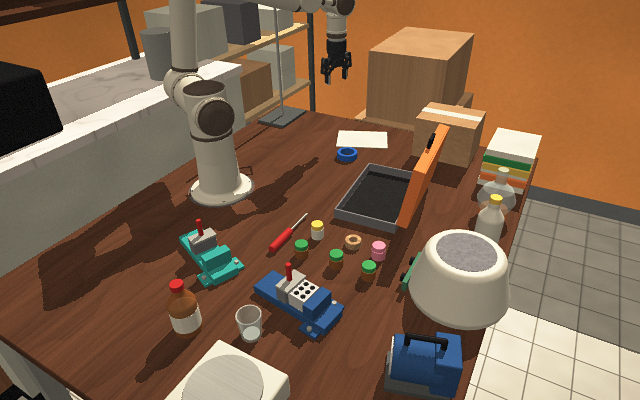

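View pics/top0.png

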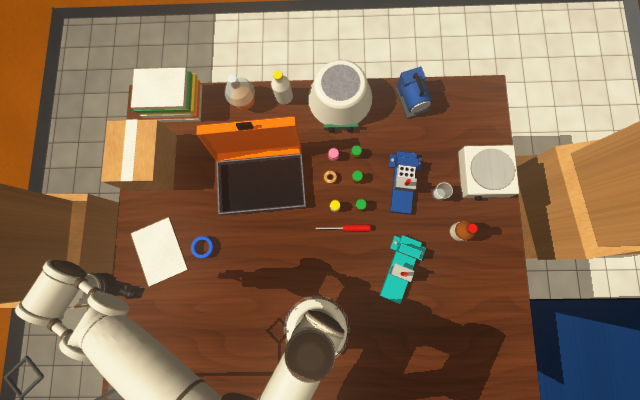

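Scene view: the blue vise with the block is at (298,295) and the turquoise decoy at (210,255). Green-capped jars are at (301,245), (336,256) and (369,268), with the pink decoy at (379,250). In the top view the jars are at (361,205), (357,176) and (357,151), and the blue vise is at (405,180). The blue vise holds the drilled block, and green caps mark the jars. I'll measure these and confirm them in a crop.

```bash
cat > h.py <<'E'
import numpy as np,cv2,pickle
from cell import *
def cam(g):
    R=cv2.Rodrigues(np.array(g["rvec"],float))[0];return R,np.array(g["tvec"],float).ravel()
def ray(g,uv):
    R,t=cam(g);d=R.T@np.array([(uv[0]-g["cx"])/g["fx"],(uv[1]-g["cy"])/g["fy"],1.]);return -R.T@t,d
def onplane(g,uv,z):
    o,d=ray(g,uv);return o+d*(z-o[2])/d[2]
def cloud(g):
    R,t=cam(g);v,u=np.mgrid[0:400,0:640];Z=g["depth"]
    P=np.stack([(u-g["cx"])/g["fx"]*Z,(v-g["cy"])/g["fy"]*Z,Z],-1)
    return (P-t)@R
def hsv(g,lo,hi):return cv2.inRange(cv2.cvtColor(g["image"],cv2.COLOR_BGR2HSV),np.array(lo),np.array(hi))
def blobs(m,amin=15):
    n,l,s,c=cv2.connectedComponentsWithStats(m)
    return [(c[i],s[i],l==i) for i in range(1,n) if s[i][4]>=amin]
def tri(g1,p1,g2,p2):
    (a,d),(b,e)=ray(g1,p1),ray(g2,p2);d/=np.linalg.norm(d);e/=np.linalg.norm(e)
    s,t=np.linalg.lstsq(np.stack([d,-e],1),b-a,rcond=None)[0]
    return (a+s*d+b+t*e)/2,np.linalg.norm(a+s*d-b-t*e)
def grab():return {n:get_image(n) for n in("scene","top")}
np.set_printoptions(precision=1,suppress=True)
E
python3 - <<'E'
from h import *
d=pickle.load(open("im0.pkl","rb"))
for n in d:
    g=d[n];C=cloud(g);print(n, "depth ok",(g["depth"]>0).mean())
    for name,lo,hi in [("green",(50,120,60),(70,255,255)),("red",(0,200,100),(4,255,255)),("orange",(7,200,100),(14,255,255)),("yellow",(25,200,120),(32,255,255)),("blue",(105,120,40),(120,255,255)),("pink",(150,60,100),(175,255,255))]:
        for c,s,m in blobs(hsv(g,lo,hi)):
            P=C[m];print(name,c,s[4],np.median(P,0),P.min(0),P.max(0))
s,t=d["scene"]["image"],d["top"]["image"]
a=cv2.resize(s[200:350,230:400],None,fx=2.3,fy=2.3);b=cv2.resize(t[110:260,190:460],None,fx=1.5,fy=1.5)
cv2.imwrite("pics/c1.png",np.vstack([cv2.copyMakeBorder(x,0,0,0,410-x.shape[1],0) for x in(a,b)]))
E
```

```text
scene depth ok 0.99584375
green [506.3 162.5] 324 [862.1 455.1 100. ] [786.2 446.1  85.3] [934.5 481.3 111.6]
green [300.9 244.8] 128 [ 440.7 -173.2   42.6] [ 419.1 -937.4    0.7] [ 948.5 -109.1  824. ]
green [335.8 254.5] 136 [ 545.6 -164.    43.1] [ 524.4 -937.4   32.5] [ 948.5 -140.5  824. ]
green [368.5 266.1] 152 [ 640.5 -163.5   42.9] [ 621.9 -178.4   31.9] [ 658.5 -137.8   46.7]
red [199.2 229.9] 16 [ 193.8 -303.1   96. ] [ 188.1 -305.    73. ] [ 197.  -294.3  105.8]
red [287.6 271.4] 16 [ 504.2 -331.8  103.7] [ 498.1 -334.1   92.8] [ 507.5 -329.9  117.7]
red [173.9 289.6] 18 [ 341.6 -529.4  141.9] [ 328.5 -532.3  135.4] [ 346.  -524.1  150.6]
blue [346.6 153.9] 248 [294.7 398.4  17.1] [ 256.2 -937.4   -4.3] [948.5 451.8 824. ]
blue [303.8 306.1] 2094 [ 587.4 -353.6   24. ] [ 403.1 -937.4   -0.5] [ 948.5 -277.2  824. ]
blue [428.8 363.2] 3311 [ 875.6 -403.    95.4] [ 792.  -937.4   11.3] [ 948.5 -324.2  824. ]
pink [378.3 244.6] 79 [630.8 -72.4  44. ] [613.7 -89.6  39.6] [646.4 -52.8  48.5]
top depth ok 0.99598828125
green [176.4  99. ] 146 [803.  462.6 110.7] [782.8 454.5 104
[... 1031 characters left out ...]
3.4 336.1] 498 [-114.1 1694.  -639.3] [-399.7  -65.2 -668.3] [ 225.5 1707.7 1333. ]
yellow [277.2  74.4] 45 [878.2 121.1 171. ] [865.  106.6 166.4] [892.6 132.1 175.9]
yellow [334.7 204.8] 67 [433.4 -73.6  50.8] [418.4 -88.2  45.8] [447.8 -55.8  55.4]
blue [411.8  87.7] 573 [ 849.9 -357.6  103.4] [ 225.5 -416.3   49.1] [ 927.   -65.2 1333. ]
blue [402.6 182.4] 853 [ 481.3 -319.6   26.1] [ 225.5 -400.     3.4] [ 638.9  -65.2 1333. ]
blue [201.9 246.9] 213 [290.5 408.7  25.3] [225.5 -65.2   2.6] [ 331.   450.1 1333. ]
blue [587.5 349. ] 10353 [ -77.2 -950.9  -97.1] [ -359.6 -1623.1  -658.2] [ 225.5  -65.2 1333. ]
pink [332.9 153. ] 71 [628.9 -69.7  46.2] [611.4 -84.8  29.6] [646.3 -54.8  52. ]
```

View pics/c1.png

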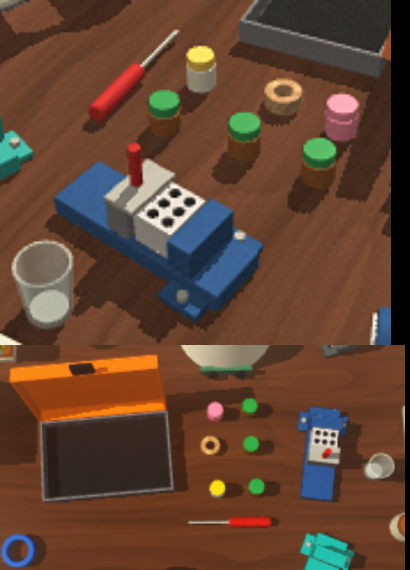

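The crop confirms it: three green-capped amber jars, the blue vise holding the drilled block, and the pink and turquoise decoys. Next I'll measure the block and vise axis, the post and the case.

```bash
python3 - <<'E'
from h import *
d=pickle.load(open("im0.pkl","rb"));T,S=d["top"],d["scene"]
def proj(g,m,z):
    c=max(cv2.findContours(m.astype(np.uint8)*255,0,1)[0],key=cv2.contourArea)[:,0,:]
    return np.array([onplane(g,p,z)[:2] for p in c],np.float32)
# jars: two-view
gt=[b[0] for b in blobs(hsv(T,(50,120,60),(70,255,255))) if b[0][0]>340]
gs=[b[0] for b in blobs(hsv(S,(50,120,60),(70,255,255))) if b[0][0]<400][::-1]
for a,b in zip(gt,gs):print("jar tri",*tri(T,a,S,b),"plane T",onplane(T,a,44)[:2],"S",onplane(S,b,40)[:2])
for nm,g in d.items():
    C=cloud(g);H=cv2.cvtColor(g["image"],cv2.COLOR_BGR2HSV)
    # block+moving jaw top, grey/white
    box=(C[...,0]>440)&(C[...,0]<640)&(C[...,1]>-400)&(C[...,1]<-260)
    w=box&(H[...,1]<60)&(C[...,2]>57)&(C[...,2]<71)&(H[...,2]>110)
    P=proj(g,cv2.morphologyEx(w.astype(np.uint8),cv2.MORPH_CLOSE,np.ones((3,3))),65);print(nm,"block",cv2.minAreaRect(P),np.median(C[w],0))
    b=box&(hsv(g,(105,120,40),(120,255,255))>0)
    for lo,hi in((57,72),(18,32)):
        m=b&(C[...,2]>lo)&(C[...,2]<hi)
        P=C[m][:,:2].astype(np.float32);z=np.median(C[m][:,2]);P2=proj(g,m,z);print(nm,"blue",z,m.sum(),cv2.minAreaRect(P2))
    box=(C[...,0]>380)&(C[...,0]<720)&(C[...,1]>-60)&(C[...,1]<400)&(C[...,2]>-3)&(C[...,2]<45)
    m=box&(H[...,1]<70)
    m=cv2.morphologyEx(m.astype(np.uint8),cv2.MORPH_OPEN,np.ones((3,3)))
    P=proj(g,m,35);r=cv2.minAreaRect(P);print(nm,"case",m.sum(),r);print(cv2.boxPoints(r))
    fl=m.astype(bool)&(H[...,2]<70);print("floor z",np.median(C[fl],0))
    # post
    rd=(C[...,0]>470)&(C[...,0]<540)&(C[...,1]>-370)&(C[...,1]<-290)&(hsv(g,(0,150,60),(8,255,255))>0)&(C[...,2]>70)
    v,u=np.nonzero(rd);print(nm,"post px",u.mean(),v.mean(),u.min(),u.max(),v.min(),v.max(),C[rd].max(0),np.median(C[rd],0))
    o=(hsv(g,(5,150,60),(16,255,255))>0)&(C[...,0]>600)&(C[...,0]<780)&(C[...,1]>0)&(C[...,1]<480)
    print("lid",[np.percentile(C[o][:,k],[1,50,99]) for k in range(3)])
E
```

```text
jar tri [ 639.5 -156.4   37.4] 2.055135546545323 plane T [ 638.3 -155.4] S [ 639.8 -159.8]
jar tri [ 542.8 -157.3   37.4] 1.7142445577023253 plane T [ 542.  -156.4] S [ 543.6 -160.5]
jar tri [ 437.4 -166.8   36.5] 1.8110990843628243 plane T [ 436.9 -165.7] S [ 439.  -170.9]
scene block ((531.985595703125, -329.06622314453125), (69.7743911743164, 86.98684692382812), 76.2311019897461) [ 545.5 -337.6   64.3]
scene blue 63.78824504733179 343 ((588.88330078125, -342.56634521484375), (77.75091552734375, 33.681983947753906), 82.83631896972656)
scene blue 23.871020225944502 780 ((537.31005859375, -333.27423095703125), (82.52249908447266, 202.26046752929688), 82.87832641601562)
scene case 3446 ((527.2286376953125, 176.99623107910156), (207.24929809570312, 361.3829040527344), 4.994349002838135)
[[408.3 348. ]
 [439.7 -12. ]
 [646.2   6. ]
 [614.7 366. ]]
floor z [507.7 199.7   4.2]
scene post px 288.2828282828283 270.93939393939394 285 291 262 280 [ 510.  -320.7  127.1] [ 504.4 -330.9  104.5]
lid [array([624.2, 678.1, 775.5]), array([ 11.5, 147.9, 464.9]), array([ -5.1,  69.7, 231.2])]
top block ((542.6155395507812, -331.8267822265625), (64.98204803466797, 59.281578063964844), 81.74571228027344) [ 547.4 -329.2   65.8]
top blue 66.13999170169978 158 ((586.24072265625, -336.7367858886719), (75.20538330078125, 29.54505157470703), 82.58374786376953)
top blue 25.637190559936 399 ((472.68463134765625, -319.15155029296875), (72.56871032714844, 67.20510864257812), 86.83689880371094)
top case 480 ((426.2556457519531, 180.47988891601562), (24.605741500854492, 295.68914794921875), 7.173120975494385)
[[395.6 325.6]
 [432.5  32.3]
 [456.9  35.3]
 [420.  328.7]]
floor z [434.9 297.4  14.9]
top post px 407.39130434782606 181.6086956521739 405 410 179 184 [ 506.5 -318.3  128.1] [ 499.1 -322.1  121.1]
lid [array([605. , 661.7, 777.4]), array([  5.7, 215.3, 476.1]), array([ -3.8,  72.3, 235.8])]
```

```bash
python3 - <<'E'
from h import *
d=pickle.load(open("im0.pkl","rb"));T,S=d["top"],d["scene"]
cv2.imwrite("pics/c2.png",cv2.resize(T["image"][110:220,190:320],None,fx=5,fy=5,interpolation=cv2.INTER_CUBIC))
H=cv2.cvtColor(T["image"],cv2.COLOR_BGR2HSV)
print("col260",[(r,*H[r,260]) for r in range(150,222,1) if r<165 or r>198])
print("row190",[(c,*H[190,c]) for c in list(range(208,226))+list(range(294,312))])
print(tri(T,(407.4,181.6),S,(288.5,263)),onplane(T,(407.4,181.6),123),onplane(S,(288.5,263.5),125))
E
```

```text
col260 [(150, np.uint8(11), np.uint8(233), np.uint8(184)), (151, np.uint8(11), np.uint8(234), np.uint8(184)), (152, np.uint8(11), np.uint8(238), np.uint8(205)), (153, np.uint8(15), np.uint8(240), np.uint8(251)), (154, np.uint8(15), np.uint8(244), np.uint8(251)), (155, np.uint8(15), np.uint8(241), np.uint8(251)), (156, np.uint8(13), np.uint8(227), np.uint8(237)), (157, np.uint8(11), np.uint8(133), np.uint8(149)), (158, np.uint8(9), np.uint8(43), np.uint8(118)), (159, np.uint8(6), np.uint8(74), np.uint8(69)), (160, np.uint8(6), np.uint8(78), np.uint8(69)), (161, np.uint8(7), np.uint8(84), np.uint8(67)), (162, np.uint8(9), np.uint8(105), np.uint8(56)), (163, np.uint8(9), np.uint8(105), np.uint8(56)), (164, np.uint8(9), np.uint8(107), np.uint8(55)), (199, np.uint8(11), np.uint8(87), np.uint8(47)), (200, np.uint8(10), np.uint8(81), np.uint8(47)), (201, np.uint8(12), np.uint8(81), np.uint8(47)), (202, np.uint8(6), np.uint8(78), np.uint8(49)), (203, np.uint8(9), np.uint8(85), np.uint8(48)), (204, np.uint8(10), np.uint8(81), np.uint8(47)), (205, np.uint8(10), np.uint8(80), np.uint8(48)), (20
[... 2003 characters left out ...]
np.uint8(10), np.uint8(90), np.uint8(51)), (301, np.uint8(11), np.uint8(83), np.uint8(49)), (302, np.uint8(10), np.uint8(55), np.uint8(69)), (303, np.uint8(10), np.uint8(29), np.uint8(134)), (304, np.uint8(8), np.uint8(48), np.uint8(96)), (305, np.uint8(10), np.uint8(174), np.uint8(69)), (306, np.uint8(11), np.uint8(175), np.uint8(70)), (307, np.uint8(11), np.uint8(175), np.uint8(70)), (308, np.uint8(11), np.uint8(177), np.uint8(69)), (309, np.uint8(11), np.uint8(174), np.uint8(69)), (310, np.uint8(11), np.uint8(177), np.uint8(69)), (311, np.uint8(10), np.uint8(181), np.uint8(69))]
(array([ 499.2, -320.8,  120.3]), np.float64(1.6609855064073062)) [ 498.  -320.7  123. ] [ 503.8 -325.8  125. ]
```

View pics/c2.png

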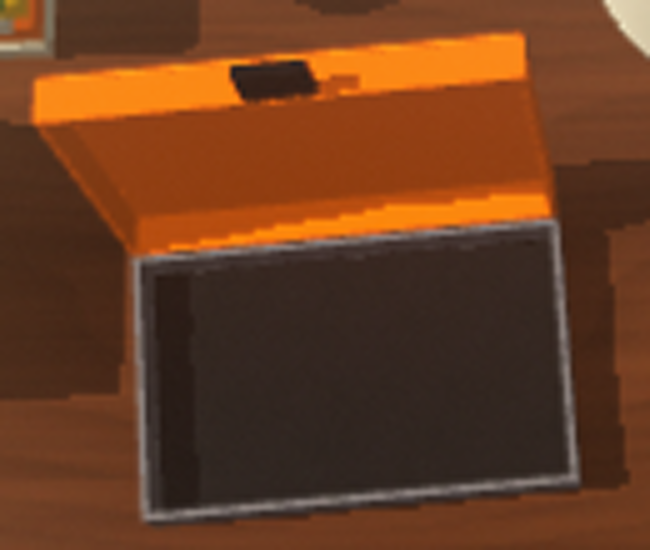

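The crop shows the case rim-bar corners at crop px (147,518), (576,482), (554,224) and (139,259). The lid is open, with its black tab at about (273,80).

```bash
python3 - <<'E'
from h import *
d=pickle.load(open("im0.pkl","rb"));T,S=d["top"],d["scene"]
P=np.array([onplane(T,((u+.5)/5-.5+190,(v+.5)/5-.5+110),35)[:2] for u,v in((147,518),(576,482),(554,224),(139,259))])
print(P,"sides",[np.linalg.norm(P[i]-P[i-1]) for i in range(4)],"centre",P.mean(0))
e=(P[0]-P[1])/np.linalg.norm(P[0]-P[1])+(P[3]-P[2])/np.linalg.norm(P[3]-P[2]);print("yaw",np.arctan2(-e[0],e[1]),"yaw sides",[np.arctan2(*(P[b]-P[a])[::-1]) for a,b in((0,3),(1,2))])
C=cloud(T)
for n,g in d.items():
    C=cloud(g);H=cv2.cvtColor(g["image"],cv2.COLOR_BGR2HSV)
    m=(H[...,2]<45)&(C[...,2]>180)&(C[...,2]<275)&(C[...,0]>650)&(C[...,0]<820)&(C[...,1]>150)&(C[...,1]<280)
    v,u=np.nonzero(m);print("tab",n,m.sum(),u.mean(),v.mean(),C[m].min(0),np.median(C[m],0),C[m].max(0))
E
```

```text
[[412.3 349.8]
 [433.8  36. ]
 [629.1  51.9]
 [608.4 363.7]] sides [np.float64(196.5744406095805), np.float64(314.58736152426803), np.float64(195.9893659276158), np.float64(312.4838184997073)] centre [520.9 200.4]
yaw 0.06738638977946486 yaw sides [np.float64(0.07053428398301301), np.float64(0.08127706240552504)]
tab scene 51 430.4117647058824 141.19607843137254 [659.7 183.2 230.4] [666.  188.2 250.4] [670.2 229.1 262.3]<stdin>:10: RuntimeWarning: Mean of empty slice.
  ret = ret.dtype.type(ret / rcount)
Traceback (most recent call last):
ValueError: zero-size array to reduction operation minimum which has no identity
```

```bash
cat >> h.py <<'E'
def plan(x,y,z,ang):
    "slide (m, tool axes) and spin to bring TCP to x,y,z mm with tool y (mod 180) at world angle ang deg"
    s=read_state();R=cv2.Rodrigues(s["tcp_rot"])[0]
    sl=R.T@(np.array([x,y,z])-s["position"])/1000
    a0=np.degrees(np.arctan2(R[1,1],R[0,1]));d=(ang-a0+90)%180-90
    print("slide",np.round(sl,4),"spin",round(-np.radians(d),3),"a0 %.1f"%a0,"tilt",np.round(R[:,2],3),"j6",round(s["qpos"][5],2),"t",s["clock"],"w",round(s["gripper_width"],3),"F",s["force"])
E
python3 -c "
from h import *
plan(501,-323,200,82.7)"
```

```text
slide [-0.6 -0.7  0. ] spin -0.177 a0 72.5 tilt [-0. -0. -1.] j6 -0.21 t 0.1 w 0.998 F [ 0.1  0.  -0. ]
```

```bash
sed -i 's#np.round(sl,4)#np.array2string(sl,precision=4)#' h.py
python3 -c "
from h import *
plan(501,-323,200,82.7)"
```

```text
slide [-0.5749 -0.7322  0.0314] spin -0.177 a0 72.5 tilt [-0. -0. -1.] j6 -0.21 t 0.1 w 0.998 F [ 0.1  0.  -0. ]
```

Request:
move_arm:
  jaw: [1,1,1,1,1,1,1,1,1,1,1,1,1,1,1,1,1,1,1,1]
  slide:
    - [-0.05,-0.05,0]
    - [-0.1,-0.1,0]
    - [-0.14,-0.15,0]
    - [-0.18,-0.2,0]
    - [-0.22,-0.25,0]
    - [-0.26,-0.3,0]
    - [-0.3,-0.35,0]
    - [-0.34,-0.4,0]
    - [-0.38,-0.45,0]
    - [-0.42,-0.5,0]
    - [-0.46,-0.55,0]
    - [-0.5,-0.6,0]
    - [-0.53,-0.65,0]
    - [-0.56,-0.7,0.02]
    - [-0.575,-0.732,0.031]
    - [-0.575,-0.732,0.031]
    - [-0.575,-0.732,0.031]
    - [-0.575,-0.732,0.031]
    - [-0.575,-0.732,0.031]
    - [-0.575,-0.732,0.031]
  spin: [0,0,0,0,0,0,-0.05,-0.1,-0.177,-0.177,-0.177,-0.177,-0.177,-0.177,-0.177,-0.177,-0.177,-0.177,-0.177,-0.177]
  squeeze: 40

```text
clock: 2.6
position: [501.6, -321.8, 200.9]
tcp_rot: [0.199, 3.134, -0.001]
force: [-0.3, 0.0, -0.2]
gripper_width: 1.002
finger_force: 0.0
```

```bash
python3 - <<'E'
from h import *
plan(501,-323,86,82.7)
g=grab();pickle.dump(g,open("im1.pkl","wb"))
cv2.imwrite("pics/s1.png",np.vstack([cv2.resize(g["scene"]["image"][180:360,180:420],None,fx=2,fy=2)]))
E
```

```text
slide [ 0.0006 -0.0012  0.1149] spin 0.001 a0 82.7 tilt [ 0. -0. -1.] j6 -2.22 t 2.6 w 1.002 F [-0.3  0.  -0.2]
```

View pics/s1.png

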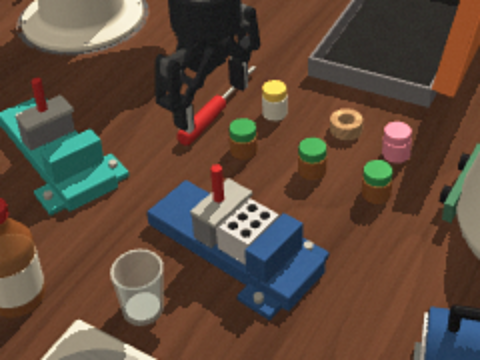

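The crop shows the open gripper hovering above the blue vise's red post, which is at crop (217,185), with nothing in the way.

Request:
move_arm:
  jaw: [1,1,1,1,1,1,0,0,0,0,0,0,0,0]
  slide:
    - [0,-0.001,0.04]
    - [0,-0.001,0.07]
    - [0,-0.001,0.095]
    - [0,-0.001,0.11]
    - [0,-0.001,0.114]
    - [0,-0.001,0.114]
    - [0,-0.001,0.114]
    - [0,-0.001,0.114]
    - [0,-0.001,0.114]
    - [0,-0.001,0.114]
    - [0,-0.001,0.114]
    - [0,-0.001,0.114]
    - [0,-0.001,0.114]
    - [0,-0.001,0.114]
  spin: [0,0,0,0,0,0,0,0,0,0,0,0,0,0]

```text
clock: 4.45
position: [501.1, -325.3, 86.7]
tcp_rot: [0.201, 3.135, -0.005]
force: [-0.9, -6.3, -1.5]
gripper_width: 0.153
finger_force: 39.4
```

```bash
python3 -c "
from h import *
plan(501,-323,86,82.7)"
```

```text
slide [0.0004 0.0023 0.0007] spin -0.001 a0 82.7 tilt [ 0. -0. -1.] j6 -2.22 t 4.45 w 0.153 F [-0.9 -6.3 -1.5]
```

Request:
move_arm:
  jaw: [0,0,0,0,0,0,0,0,0,0,0]
  slide:
    - [0.005,-0.001,0]
    - [0.01,-0.002,0]
    - [0.015,-0.002,0]
    - [0.02,-0.002,0]
    - [0.025,-0.002,0]
    - [0.03,-0.002,0]
    - [0.035,-0.002,0]
    - [0.039,-0.002,0]
    - [0.042,-0.002,0]
    - [0.043,-0.002,0]
    - [0.043,-0.002,0]
  spin: [0,0,0,0,0,0,0,0,0,0,0]

```text
clock: 5.82
position: [459.2, -319.3, 86.7]
tcp_rot: [0.201, 3.133, 0.001]
force: [7.8, 3.6, 2.4]
gripper_width: 0.149
finger_force: 39.7
```

Request:
move_arm:
  jaw: [1,1,1,1,1,1,1,1,1,1]
  slide:
    - [0,0,0]
    - [0,0,0]
    - [0,0,0]
    - [0,0,0]
    - [0,0,-0.03]
    - [0,0,-0.06]
    - [0,0,-0.09]
    - [0,0,-0.12]
    - [0,0,-0.12]
    - [0,0,-0.12]
  spin: [0,0,0,0,0,0,0,0,0,0]

```text
clock: 7.08
position: [457.9, -319.4, 205.2]
tcp_rot: [-0.201, -3.134, -0.002]
force: [-0.0, 0.2, -1.6]
gripper_width: 0.996
finger_force: 0.0
```

```bash
python3 - <<'E'
from h import *
g=grab();pickle.dump(g,open("im1.pkl","wb"))
cv2.imwrite("pics/s2.png",np.hstack([cv2.resize(g["scene"]["image"][220:340,220:370],None,fx=2.5,fy=2.5),cv2.resize(g["top"]["image"][130:250,340:490],None,fx=2.5,fy=2.5)]))
for n,q in g.items():
    C=cloud(q)
    for c,s,m in blobs(hsv(q,(50,120,60),(70,255,255))):
        if 300<np.median(C[m],0)[0]<700:print(n,c,np.median(C[m],0))
plan(546,-331,200,82.7)
E
```

```text
scene [300.9 244.8] [ 440.3 -173.2   43.1]
scene [335.8 254.6] [ 545.  -163.3   43.2]
scene [368.5 266.1] [ 640.9 -163.    43.1]
top [356.1 150.2] [ 638.  -154.9   45.8]
top [357.1 175.5] [ 540.6 -155.8   45.9]
top [359.4 202.6] [ 442.9 -160.3   45.8]
slide [-0.0891 -0.0005  0.0043] spin -0.0 a0 82.7 tilt [-0.  0. -1.] j6 -2.27 t 7.175 w 1.001 F [-0.2  0.5  0.8]
```

View pics/s2.png

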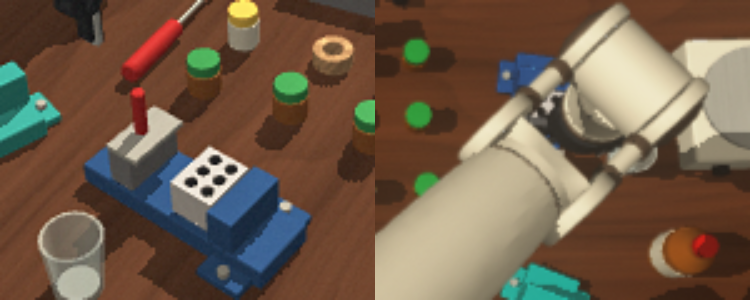

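The jaw is open by about 40 mm and the block still sits on the bed against the fixed jaw. I'll measure the block now that the lip is clear of it.

```bash
python3 - <<'E'
from h import *
q=pickle.load(open("im1.pkl","rb"))["scene"];C=cloud(q);H=cv2.cvtColor(q["image"],cv2.COLOR_BGR2HSV)
m=(C[...,0]>505)&(C[...,0]<590)&(C[...,1]>-380)&(C[...,1]<-285)&(C[...,2]>60)&(C[...,2]<69)&(H[...,1]<110)
m=cv2.morphologyEx(m.astype(np.uint8),cv2.MORPH_CLOSE,np.ones((3,3)))
c=max(cv2.findContours(m,0,1)[0],key=cv2.contourArea)[:,0,:]
P=np.array([onplane(q,p,65)[:2] for p in c],np.float32);print(cv2.minAreaRect(P),len(P),np.median(C[m>0],0))
E
```

```text
((547.3762817382812, -334.7654724121094), (63.08418655395508, 52.19845962524414), 81.64154815673828) 67 [ 547.3 -334.5   64.1]
```

```bash
python3 -c "
from h import *
plan(545,-331.5,25,82.5)"
```

```text
slide [-0.0886 -0.0015  0.1793] spin 0.003 a0 82.7 tilt [-0.  0. -1.] j6 -2.27 t 7.175 w 1.001 F [-0.2  0.5  0.8]
```

Request:
move_arm:
  jaw: [1,1,1,1,1,1,1,1,1,1,0.3,0.3,0.3,0.3,0.3,0.3,0.3,0.3]
  slide:
    - [-0.04,-0.001,0]
    - [-0.0885,-0.0015,0]
    - [-0.0885,-0.0015,0]
    - [-0.0885,-0.0015,0.05]
    - [-0.0885,-0.0015,0.09]
    - [-0.0885,-0.0015,0.12]
    - [-0.0885,-0.0015,0.15]
    - [-0.0885,-0.0015,0.17]
    - [-0.0885,-0.0015,0.179]
    - [-0.0885,-0.0015,0.179]
    - [-0.0885,-0.0015,0.179]
    - [-0.0885,-0.0015,0.179]
    - [-0.0885,-0.0015,0.179]
    - [-0.0885,-0.0015,0.179]
    - [-0.0885,-0.0015,0.179]
    - [-0.0885,-0.0015,0.179]
    - [-0.0885,-0.0015,0.179]
    - [-0.0885,-0.0015,0.179]
  spin: [0,0,0,0,0,0,0,0,0,0,0,0,0,0,0,0,0,0]
  squeeze: 60

```text
clock: 9.43
position: [547.0, -333.3, 29.0]
tcp_rot: [0.2, 3.133, -0.002]
force: [0.3, 0.8, 5.8]
gripper_width: 0.696
finger_force: 66.6
```

Request:
move_arm:
  jaw: [0.3,0.3,0.3,0.3,0.3,0.3,0.3]
  slide:
    - [0,0,-0.01]
    - [0,0,-0.03]
    - [0,0,-0.06]
    - [0,0,-0.1]
    - [0,0,-0.14]
    - [0,0,-0.15]
    - [0,0,-0.15]
  spin: [0,0,0,0,0,0,0]

```text
clock: 10.3
position: [545.9, -332.6, 177.5]
tcp_rot: [0.201, 3.135, -0.001]
force: [-0.3, -1.0, -3.1]
gripper_width: 0.693
finger_force: 66.0
```

```bash
python3 - <<'E'
from h import *
x,y=np.array([520.9,200.4])+np.array([.9975,.071])*-5+np.array([-.071,.9975])*85
print(x,y);plan(x,y,175,94.1)
g=get_image("scene");cv2.imwrite("pics/s3.png",cv2.resize(g["image"][140:340,220:420],None,fx=2.5,fy=2.5))
E
```

```text
509.8775 284.83250000000004
slide [0.1145 0.6078 0.0022] spin -0.199 a0 82.7 tilt [ 0. -0. -1.] j6 -2.18 t 10.3 w 0.693 F [-0.3 -1.  -3.1]
```

View pics/s3.png

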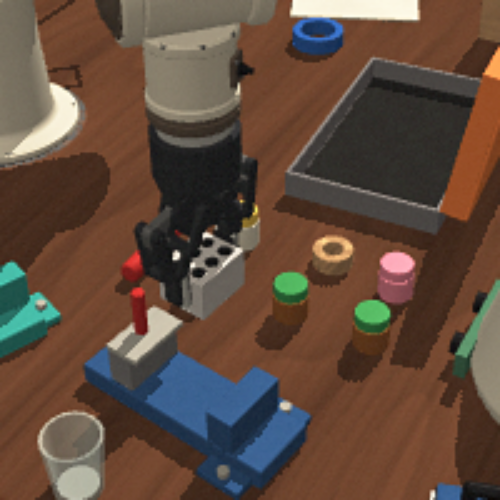

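The block is held squarely, holes up, and hanging clear of the vise. Next I'll carry it to the case.

Request:
move_arm:
  jaw: [0.3,0.3,0.3,0.3,0.3,0.3,0.3,0.3,0.3,0.3,0.3,0.3,0.3,0.3,0.3,0.3,0.3,0.3,0.3,0.3]
  slide:
    - [0.01,0.03,0]
    - [0.02,0.07,0]
    - [0.03,0.11,0]
    - [0.04,0.15,0]
    - [0.05,0.19,0]
    - [0.06,0.23,0]
    - [0.07,0.27,0]
    - [0.08,0.31,0]
    - [0.09,0.35,0]
    - [0.1,0.39,0]
    - [0.1,0.43,0]
    - [0.11,0.47,0]
    - [0.11,0.51,0]
    - [0.1145,0.55,0]
    - [0.1145,0.58,0]
    - [0.1145,0.6,0]
    - [0.1145,0.608,0]
    - [0.1145,0.608,0]
    - [0.1145,0.608,0]
    - [0.1145,0.608,0]
  spin: [0,0,0,0,0,0,0,0,-0.05,-0.1,-0.15,-0.199,-0.199,-0.199,-0.199,-0.199,-0.199,-0.199,-0.199,-0.199]

```text
clock: 12.85
position: [510.0, 284.3, 177.4]
tcp_rot: [-0.11, 3.14, -0.0]
force: [-0.2, 0.6, -3.7]
gripper_width: 0.691
finger_force: 66.0
```

```bash
python3 -c "
from h import *
plan(509.9,284.8,11,94.1)"
```

```text
slide [0.0001 0.0005 0.1664] spin -0.001 a0 94.0 tilt [ 0. -0. -1.] j6 -1.34 t 12.85 w 0.691 F [-0.2  0.6 -3.7]
```

Request:
move_arm:
  jaw: [0.3,0.3,0.3,0.3,0.3,0.3,0.3,0.3,0.3,0.3]
  slide:
    - [0,0,0.04]
    - [0,0,0.08]
    - [0,0,0.11]
    - [0,0,0.135]
    - [0,0,0.15]
    - [0,0,0.158]
    - [0,0,0.163]
    - [0,0,0.166]
    - [0,0,0.166]
    - [0,0,0.166]
  spin: [0,0,0,0,0,0,0,0,0,0]

```text
clock: 14.1
position: [510.2, 285.2, 11.8]
tcp_rot: [-0.112, 3.139, 0.0]
force: [-0.1, 0.6, -2.1]
gripper_width: 0.694
finger_force: 66.1
```

Request:
move_arm:
  jaw: [0.3,0.3,0.3,1,1,1,1,1,1,1,1,1,1]
  slide:
    - [0,0,0.001]
    - [0,0,0.002]
    - [0,0,0.002]
    - [0,0,0.001]
    - [0,0,0]
    - [0,0,0]
    - [0,0,0]
    - [0,0,-0.03]
    - [0,0,-0.07]
    - [0,0,-0.11]
    - [0,0,-0.15]
    - [0,0,-0.16]
    - [0,0,-0.16]
  spin: [0,0,0,0,0,0,0,0,0,0,0,0,0]

```text
clock: 15.72
position: [510.0, 285.0, 171.2]
tcp_rot: [-0.112, 3.139, 0.0]
force: [-0.1, -0.3, 0.1]
gripper_width: 1.003
finger_force: 0.0
```

```bash
cat >> h.py <<'E'
def look():
    g=grab()
    for n,q in g.items():
        C=cloud(q)
        for c,s,m in blobs(hsv(q,(50,120,60),(70,255,255))):
            p=np.median(C[m],0)
            if 300<p[0]<700:print(n,c,s[4],p,"plane",onplane(q,c,44 if n=="top" else 40)[:2])
    return g
E
python3 - <<'E'
from h import *
g=look();plan(639.5,-157,150,4.1)
cv2.imwrite("pics/s4.png",cv2.resize(g["scene"]["image"][140:340,250:450],None,fx=2.5,fy=2.5))
E
```

```text
scene [300.9 244.8] 127 [ 440.8 -173.6   43.2] plane [ 439.  -171.1]
scene [335.8 254.6] 137 [ 545.4 -162.9   42.8] plane [ 543.7 -160.6]
scene [368.5 266.1] 152 [ 640.3 -163.1   43. ] plane [ 639.8 -159.8]
top [356.1 150.2] 80 [ 637.7 -155.    45.6] plane [ 638.1 -155.4]
top [357.1 175.6] 76 [ 541.2 -155.9   46. ] plane [ 541.7 -156.3]
top [360.5 203.8] 86 [ 436.7 -165.6   45.7] plane [ 437.  -165.6]
slide [-0.099  -0.4498  0.0193] spin 1.57 a0 94.1 tilt [-0. -0. -1.] j6 -1.34 t 15.825 w 0.999 F [ 0.1 -0.1 -0.1]
```

View pics/s4.png

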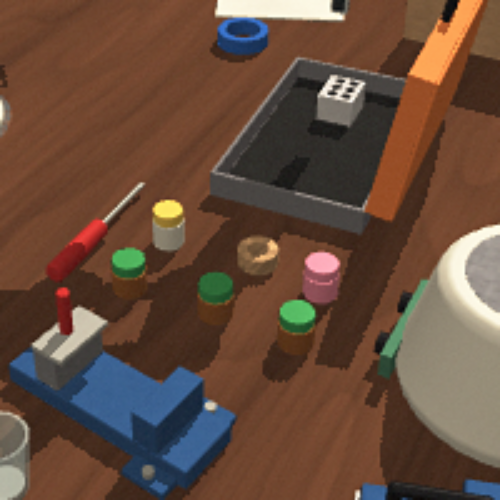

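The picture shows the block flat with holes up in the case at crop (342,95). The three jars, pot, ring and pink decoy are all unmoved. Next is the first jar, the farthest one at (639,-157).

Request:
move_arm:
  jaw: [0.75,0.75,0.75,0.75,0.75,0.75,0.75,0.75,0.75,0.75,0.75,0.75,0.75,0.75,0.75,0.75,0.75,0.75]
  slide:
    - [-0.01,-0.05,0]
    - [-0.02,-0.1,0]
    - [-0.03,-0.15,0]
    - [-0.04,-0.2,0]
    - [-0.05,-0.25,0]
    - [-0.06,-0.3,0]
    - [-0.08,-0.35,0]
    - [-0.09,-0.4,0]
    - [-0.099,-0.45,0]
    - [-0.099,-0.45,0.02]
    - [-0.099,-0.45,0.02]
    - [-0.099,-0.45,0.02]
    - [-0.099,-0.45,0.02]
    - [-0.099,-0.45,0.02]
    - [-0.099,-0.45,0.02]
    - [-0.099,-0.45,0.02]
    - [-0.099,-0.45,0.02]
    - [-0.099,-0.45,0.02]
  spin: [0.12,0.25,0.4,0.55,0.7,0.85,1.0,1.15,1.3,1.45,1.57,1.57,1.57,1.57,1.57,1.57,1.57,1.57]
  squeeze: 30

```text
clock: 18.08
position: [640.6, -156.8, 151.3]
tcp_rot: [2.14, 2.3, -0.0]
force: [0.5, -0.7, 0.5]
gripper_width: 0.75
finger_force: 0.0
```

```bash
python3 -c "
from h import *
look();plan(639,-157,8,4.1)"
```

```text
scene [300.9 244.8] 128 [ 440.9 -173.5   43. ] plane [ 438.9 -170.9]
scene [335.9 254.6] 136 [ 545.3 -162.9   43.2] plane [ 543.9 -160.6]
scene [368.5 266.1] 152 [ 641.  -164.5   43.3] plane [ 639.8 -159.8]
top [357.6 175.7] 73 [ 540.  -158.9   45. ] plane [ 541.1 -158. ]
top [360.6 203.8] 85 [ 436.2 -166.5   45.9] plane [ 436.9 -165.7]
slide [-0.0001 -0.0016  0.1433] spin 0.0 a0 4.1 tilt [ 0.  0. -1.] j6 -0.49 t 18.175 w 0.747 F [-0.3  0.2 -0.1]
```

Request:
move_arm:
  jaw: [0.75,0.75,0.75,0.75,0.75,0.75,0.75,0.2,0.2,0.2,0.2,0.2,0.2,0.2,0.2,0.2,0.2,0.2,0.2,0.2]
  slide:
    - [0,-0.0015,0.05]
    - [0,-0.0015,0.09]
    - [0,-0.0015,0.115]
    - [0,-0.0015,0.13]
    - [0,-0.0015,0.14]
    - [0,-0.0015,0.143]
    - [0,-0.0015,0.143]
    - [0,-0.0015,0.143]
    - [0,-0.0015,0.143]
    - [0,-0.0015,0.143]
    - [0,-0.0015,0.143]
    - [0,-0.0015,0.143]
    - [0,-0.0015,0.143]
    - [0,-0.0015,0.143]
    - [0,-0.0015,0.13]
    - [0,-0.0015,0.1]
    - [0,-0.0015,0.06]
    - [0,-0.0015,0.03]
    - [0,-0.0015,0.03]
    - [0,-0.0015,0.03]
  spin: [0,0,0,0,0,0,0,0,0,0,0,0,0,0,0,0,0,0,0,0]

```text
clock: 20.68
position: [638.1, -156.4, 119.6]
tcp_rot: [-2.138, -2.298, 0.001]
force: [-0.9, -0.2, -1.2]
gripper_width: 0.456
finger_force: 30.4
```

```bash
cat >> h.py <<'E'
def casept(x,y):return np.array([520.9,200.4])+np.array([.9975,.071])*x+np.array([-.071,.9975])*y
E
python3 -c "
from h import *
p=casept(-5,-5);print(p);plan(*p,130,4.1)"
```

```text
[516.3 195.1]
slide [ 0.3593 -0.0963 -0.0097] spin 0.0 a0 4.1 tilt [-0.  0. -1.] j6 -0.5 t 20.675 w 0.456 F [-0.9 -0.2 -1.2]
```

Request:
move_arm:
  jaw: [0.2,0.2,0.2,0.2,0.2,0.2,0.2,0.2,0.2,0.2,0.2,0.2,0.2]
  slide:
    - [0.02,-0.02,-0.005]
    - [0.05,-0.05,-0.01]
    - [0.09,-0.075,-0.01]
    - [0.13,-0.09,-0.01]
    - [0.17,-0.096,-0.01]
    - [0.21,-0.096,-0.01]
    - [0.25,-0.096,-0.01]
    - [0.29,-0.096,-0.01]
    - [0.32,-0.096,-0.01]
    - [0.345,-0.096,-0.01]
    - [0.359,-0.096,-0.01]
    - [0.359,-0.096,-0.01]
    - [0.359,-0.096,-0.01]
  spin: [0,0,0,0,0,0,0,0,0,0,0,0,0]

```text
clock: 22.3
position: [517.5, 193.5, 130.8]
tcp_rot: [-2.141, -2.299, 0.001]
force: [0.5, -1.0, -0.8]
gripper_width: 0.461
finger_force: 30.6
```

```bash
python3 -c "
from h import *
plan(516.3,195.1,14,4.1)"
```

```text
slide [ 0.0018 -0.0009  0.1168] spin -0.0 a0 4.1 tilt [-0. -0. -1.] j6 0.07 t 22.3 w 0.461 F [ 0.5 -1.  -0.8]
```

Request:
move_arm:
  jaw: [0.2,0.2,0.2,0.2,0.2,0.2,0.2,0.2,0.75,0.75,0.75,0.75,0.75,0.75,0.75,0.75,0.75,0.75]
  slide:
    - [0,0,0.04]
    - [0,0,0.07]
    - [0,0,0.09]
    - [0,0,0.105]
    - [0,0,0.113]
    - [0,0,0.116]
    - [0,0,0.117]
    - [0,0,0.117]
    - [0,0,0.117]
    - [0,0,0.117]
    - [0,0,0.117]
    - [0,0,0.117]
    - [0,0,0.1]
    - [0,0,0.06]
    - [0,0,0.02]
    - [0,0,-0.01]
    - [0,0,-0.01]
    - [0,0,-0.01]
  spin: [0,0,0,0,0,0,0,0,0,0,0,0,0,0,0,0,0,0]

```text
clock: 24.55
position: [517.1, 194.2, 141.0]
tcp_rot: [-2.14, -2.3, 0.001]
force: [-0.1, 0.4, -1.8]
gripper_width: 0.748
finger_force: 0.0
```

```bash
python3 -c "
from h import *
look();plan(542.7,-158,140,4.1)"
```

```text
scene [378.6 188.4] 83 [520.7 187.1  46.8] plane [516.8 196.7]
scene [300.9 244.8] 128 [ 441.1 -173.3   43.2] plane [ 438.9 -170.9]
scene [335.8 254.6] 137 [ 545.2 -162.7   43. ] plane [ 543.7 -160.6]
top [357.1 175.6] 76 [ 540.8 -156.1   45.7] plane [ 541.7 -156.3]
top [261.1 183.2] 75 [517.7 191.8  50.3] plane [519.6 195.7]
top [360.5 203.9] 84 [ 436.4 -165.4   45.5] plane [ 436.7 -165.5]
slide [-0.3531  0.0008 -0.    ] spin 0.0 a0 4.1 tilt [-0. -0. -1.] j6 0.07 t 24.65 w 0.751 F [ 0.4 -0.4 -0.4]
```

Request:
move_arm:
  jaw: [0.75,0.75,0.75,0.75,0.75,0.75,0.75,0.75,0.75,0.75,0.75,0.75,0.75,0.75]
  slide:
    - [-0.04,0,0]
    - [-0.08,0,0]
    - [-0.12,0,0]
    - [-0.16,0,0]
    - [-0.2,0,0]
    - [-0.24,0,0]
    - [-0.28,0,0]
    - [-0.31,0.001,0]
    - [-0.335,0.001,0]
    - [-0.348,0.001,0]
    - [-0.353,0.001,0]
    - [-0.353,0.001,0]
    - [-0.353,0.001,0]
    - [-0.353,0.001,0]
  spin: [0,0,0,0,0,0,0,0,0,0,0,0,0,0]

```text
clock: 26.4
position: [543.9, -157.1, 141.3]
tcp_rot: [-2.139, -2.301, -0.0]
force: [0.0, 0.5, -0.5]
gripper_width: 0.749
finger_force: 0.0
```

```bash
python3 -c "
from h import *
look();plan(542.7,-158,8,4.1)"
```

```text
scene [378.6 188.5] 81 [520.  186.3  47.8] plane [516.8 196.5]
scene [300.9 244.8] 129 [ 440.4 -173.4   43.2] plane [ 438.8 -170.7]
scene [335.8 254.5] 136 [ 544.6 -163.2   42.8] plane [ 543.6 -160.5]
top [260.6 183.3] 86 [518.2 196.6  51.2] plane [519.2 197.6]
top [360.7 204.2] 79 [ 435.3 -166.7   45.6] plane [ 435.8 -166.1]
slide [-0.0006 -0.0013  0.1334] spin 0.001 a0 4.2 tilt [ 0.  0. -1.] j6 -0.57 t 26.5 w 0.749 F [0.3 0.6 0.3]
```

Request:
move_arm:
  jaw: [0.75,0.75,0.75,0.75,0.75,0.75,0.75,0.2,0.2,0.2,0.2,0.2,0.2,0.2,0.2,0.2,0.2,0.2,0.2,0.2]
  slide:
    - [0,-0.001,0.05]
    - [0,-0.001,0.09]
    - [0,-0.001,0.11]
    - [0,-0.001,0.123]
    - [0,-0.001,0.13]
    - [0,-0.001,0.133]
    - [0,-0.001,0.133]
    - [0,-0.001,0.133]
    - [0,-0.001,0.133]
    - [0,-0.001,0.133]
    - [0,-0.001,0.133]
    - [0,-0.001,0.133]
    - [0,-0.001,0.133]
    - [0,-0.001,0.133]
    - [0,-0.001,0.12]
    - [0,-0.001,0.09]
    - [0,-0.001,0.05]
    - [0,-0.001,0.01]
    - [0,-0.001,0.01]
    - [0,-0.001,0.01]
  spin: [0,0,0,0,0,0,0,0,0,0,0,0,0,0,0,0,0,0,0,0]

```text
clock: 29.0
position: [542.3, -157.5, 130.7]
tcp_rot: [-2.139, -2.299, 0.0]
force: [0.1, -0.4, -1.9]
gripper_width: 0.461
finger_force: 30.4
```

```bash
python3 -c "
from h import *
p=casept(-5,-60);print(p);plan(*p,130,4.1)"
```

```text
[520.2 140.2]
slide [ 0.2985 -0.0007  0.0009] spin 0.0 a0 4.1 tilt [-0.  0. -1.] j6 -0.57 t 29.0 w 0.461 F [ 0.1 -0.4 -1.9]
```

Request:
move_arm:
  jaw: [0.2,0.2,0.2,0.2,0.2,0.2,0.2,0.2,0.2,0.2,0.2,0.2,0.2,0.2,0.2,0.2,0.2,0.2,0.2]
  slide:
    - [0.04,0,0]
    - [0.08,0,0]
    - [0.12,0,0]
    - [0.16,0,0]
    - [0.2,0,0]
    - [0.24,-0.001,0]
    - [0.27,-0.001,0]
    - [0.29,-0.001,0]
    - [0.2985,-0.001,0]
    - [0.2985,-0.001,0]
    - [0.2985,-0.001,0]
    - [0.2985,-0.001,0.04]
    - [0.2985,-0.001,0.07]
    - [0.2985,-0.001,0.09]
    - [0.2985,-0.001,0.105]
    - [0.2985,-0.001,0.112]
    - [0.2985,-0.001,0.116]
    - [0.2985,-0.001,0.117]
    - [0.2985,-0.001,0.117]
  spin: [0,0,0,0,0,0,0,0,0,0,0,0,0,0,0,0,0,0,0]

```text
clock: 31.38
position: [520.9, 139.9, 14.8]
tcp_rot: [2.14, 2.299, 0.001]
force: [-0.1, 0.1, -1.5]
gripper_width: 0.461
finger_force: 30.4
```

Request:
move_arm:
  jaw: [0.75,0.75,0.75,0.75,0.75,0.75,0.75,0.75,0.75,0.75]
  slide:
    - [0,0,0]
    - [0,0,0]
    - [0,0,0]
    - [0,0,0]
    - [0,0,-0.02]
    - [0,0,-0.06]
    - [0,0,-0.1]
    - [0,0,-0.125]
    - [0,0,-0.125]
    - [0,0,-0.125]
  spin: [0,0,0,0,0,0,0,0,0,0]

```text
clock: 32.62
position: [519.6, 139.8, 137.9]
tcp_rot: [-2.139, -2.299, 0.002]
force: [-0.1, -0.8, 0.1]
gripper_width: 0.749
finger_force: 0.0
```

```bash
python3 -c "
from h import *
look();plan(438,-168,140,4.1)"
```

```text
scene [375.6 192.9] 175 [522.5 157.   47.1] plane [518.5 167.7]
scene [300.9 244.9] 126 [ 440.7 -173.4   43.2] plane [ 439.1 -171.3]
top [277.  182.1] 51 [521.1 136.1  50.5] plane [522.8 137.2]
top [360.6 203.8] 85 [ 435.9 -166.5   46. ] plane [ 436.9 -165.7]
slide [-0.3011 -0.1032 -0.0023] spin 0.0 a0 4.1 tilt [-0. -0. -1.] j6 -0.03 t 32.725 w 0.749 F [ 0.3  0.4 -0.1]
```

Request:
move_arm:
  jaw: [0.75,0.75,0.75,0.75,0.75,0.75,0.75,0.75,0.75,0.75,0.75,0.75,0.75,0.75]
  slide:
    - [-0.04,-0.01,0]
    - [-0.08,-0.02,0]
    - [-0.12,-0.04,0]
    - [-0.16,-0.055,0]
    - [-0.2,-0.07,0]
    - [-0.24,-0.085,0]
    - [-0.27,-0.095,0]
    - [-0.29,-0.1,0]
    - [-0.3,-0.103,0]
    - [-0.301,-0.103,0]
    - [-0.301,-0.103,0]
    - [-0.301,-0.103,0]
    - [-0.301,-0.103,0]
    - [-0.301,-0.103,0]
  spin: [0,0,0,0,0,0,0,0,0,0,0,0,0,0]

```text
clock: 34.48
position: [439.5, -167.5, 139.3]
tcp_rot: [2.14, 2.3, 0.0]
force: [0.2, 1.0, -0.2]
gripper_width: 0.748
finger_force: 0.0
```

```bash
python3 -c "
from h import *
look();plan(438,-168,8,4.1)"
```

```text
scene [375.5 192.9] 174 [521.9 153.7  47.4] plane [518.4 167.6]
scene [300.9 244.8] 127 [ 440.6 -173.7   42.8] plane [ 439.  -171.1]
top [275.2 182.3] 86 [521.4 142.5  50.9] plane [522.  143.6]
top [260.5 183.3] 88 [518.5 197.1  50.8] plane [519.3 197.8]
top [358.5 204.4] 42 [ 432.9 -156.7   46. ] plane [ 434.9 -158.1]
slide [-0.0002 -0.0015  0.1313] spin 0.001 a0 4.1 tilt [ 0. -0. -1.] j6 -0.69 t 34.575 w 0.747 F [-0.  -0.6 -0.6]
```

Request:
move_arm:
  jaw: [0.75,0.75,0.75,0.75,0.75,0.75,0.75,0.2,0.2,0.2,0.2,0.2,0.2,0.2,0.2,0.2,0.2,0.2,0.2,0.2]
  slide:
    - [0,-0.001,0.05]
    - [0,-0.001,0.09]
    - [0,-0.001,0.11]
    - [0,-0.001,0.123]
    - [0,-0.001,0.129]
    - [0,-0.001,0.131]
    - [0,-0.001,0.131]
    - [0,-0.001,0.131]
    - [0,-0.001,0.131]
    - [0,-0.001,0.131]
    - [0,-0.001,0.131]
    - [0,-0.001,0.131]
    - [0,-0.001,0.131]
    - [0,-0.001,0.131]
    - [0,-0.001,0.12]
    - [0,-0.001,0.09]
    - [0,-0.001,0.05]
    - [0,-0.001,0.01]
    - [0,-0.001,0.01]
    - [0,-0.001,0.01]
  spin: [0,0,0,0,0,0,0,0,0,0,0,0,0,0,0,0,0,0,0,0]

```text
clock: 37.08
position: [437.8, -167.4, 128.6]
tcp_rot: [-2.139, -2.299, 0.0]
force: [0.3, 0.0, -0.4]
gripper_width: 0.455
finger_force: 30.4
```

```bash
python3 -c "
from h import *
p=casept(-5,-113);print(p);plan(*p,130,4.1)"
```

```text
[523.9  87.3]
slide [ 0.2479  0.1042 -0.0013] spin 0.0 a0 4.1 tilt [-0.  0. -1.] j6 -0.7 t 37.075 w 0.455 F [ 0.3  0.  -0.4]
```

Request:
move_arm:
  jaw: [0.2,0.2,0.2,0.2,0.2,0.2,0.2,0.2,0.2,0.2,0.2,0.2,0.2,0.2,0.2,0.2,0.2,0.2]
  slide:
    - [0.04,0.02,0]
    - [0.08,0.035,0]
    - [0.12,0.055,0]
    - [0.16,0.07,0]
    - [0.2,0.085,0]
    - [0.23,0.1,0]
    - [0.248,0.104,-0.001]
    - [0.248,0.104,-0.001]
    - [0.248,0.104,-0.001]
    - [0.248,0.104,-0.001]
    - [0.248,0.104,0.04]
    - [0.248,0.104,0.07]
    - [0.248,0.104,0.09]
    - [0.248,0.104,0.105]
    - [0.248,0.104,0.111]
    - [0.248,0.104,0.114]
    - [0.248,0.104,0.115]
    - [0.248,0.104,0.115]
  spin: [0,0,0,0,0,0,0,0,0,0,0,0,0,0,0,0,0,0]

```text
clock: 39.33
position: [524.8, 87.0, 14.8]
tcp_rot: [2.139, 2.3, 0.001]
force: [0.3, -0.4, -0.0]
gripper_width: 0.461
finger_force: 30.6
```

Request:
move_arm:
  jaw: [0.75,0.75,0.75,0.75,0.75,0.75,0.75,0.75,0.75,0.75,0.75,0.75,0.75,0.75]
  slide:
    - [0,0,0]
    - [0,0,0]
    - [0,0,0]
    - [0,0,0]
    - [0,0,-0.02]
    - [0,0,-0.06]
    - [0,0,-0.1]
    - [0,0,-0.15]
    - [0,0,-0.2]
    - [0,0,-0.25]
    - [0,0,-0.29]
    - [0,0,-0.3]
    - [0,0,-0.3]
    - [0,0,-0.3]
  spin: [0,0,0,0,0,0,0,0,0,0,0,0,0,0]

```text
clock: 41.08
position: [523.4, 87.0, 312.0]
tcp_rot: [-2.138, -2.298, 0.004]
force: [0.1, 0.0, -0.2]
gripper_width: 0.746
finger_force: 0.0
```

Request:
move_arm:
  jaw: [0,0,0,0,0,0,0,0,0]
  slide:
    - [0.0,0.0,0]
    - [-0.05,-0.03,0]
    - [-0.1,-0.06,0]
    - [-0.15,-0.09,0]
    - [-0.2,-0.1,0]
    - [-0.24,-0.1,0]
    - [-0.24,-0.1,0]
    - [-0.24,-0.1,0]
    - [-0.24,-0.1,0]
  spin: [0,0,0,0,0,0,0,0,0]

```text
clock: 42.2
position: [441.9, -158.5, 314.1]
tcp_rot: [-2.138, -2.301, -0.0]
force: [0.1, 0.2, -0.2]
gripper_width: 0.003
finger_force: 0.0
```

```bash
python3 - <<'E'
from h import *
g=look();pickle.dump(g,open("im2.pkl","wb"))
a=cv2.resize(g["scene"]["image"][110:260,290:480],None,fx=3,fy=3);b=cv2.resize(g["top"]["image"][110:220,190:380],None,fx=3,fy=3)
cv2.imwrite("pics/s5.png",np.vstack([a,b])[:600*2]) if 0 else cv2.imwrite("pics/s5.png",cv2.resize(np.vstack([a,b]),None,fx=.75,fy=.75))
E
```

```text
scene [372.5 197.5] 275 [524.3 129.2  47.5] plane [520.4 138.5]
top [275.2 182.3] 86 [521.  142.8  50.8] plane [522.  143.6]
top [289.8 181. ] 88 [524.7  88.8  50.6] plane [526.  90.]
top [260.6 183.3] 86 [518.6 195.7  50.3] plane [519.2 197.6]
```

View pics/s5.png

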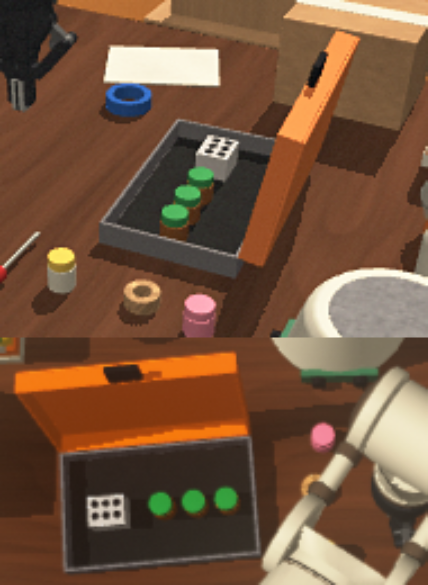

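All three jars and the block stand in the case and the lid is up. The tab is at top px ≈(245,126) and scene px ≈(431,141), so I'll triangulate it.

```bash
python3 - <<'E'
from h import *
d=pickle.load(open("im2.pkl","rb"));T,S=d["top"],d["scene"]
pt={}
for n,g,(x0,x1,y0,y1) in(("T",T,(228,262,118,134)),("S",S,(424,438,128,152))):
    m=np.zeros((400,640),np.uint8);m[y0:y1,x0:x1]=(g["image"][y0:y1,x0:x1].max(-1)<70)*255
    b=max(blobs(m),key=lambda b:b[1][4]);C=cloud(g)[b[2]];pt[n]=b[0];print(n,b[0],b[1],np.median(C,0),np.percentile(C,5,0),np.percentile(C,95,0))
p,e=tri(T,pt["T"],S,pt["S"]);print("tab",p,e)
h=casept(100,0);c=p[:2]-h;print("hinge",h,"case-x off",c@[.9975,.071],"y off",c@[-.071,.9975],"r",np.hypot(c@[.9975,.071],p[2]-35),"ang",np.arctan2(p[2]-35,-(c@[.9975,.071])))
E
```

```text
T [243.9 125.6] [236 122  17   8  98] [658.9 212.  256. ] [654.6 190.1 240.2] [665.7 231.7 264. ]
S [430.4 140.6] [427 133   8  16  64] [665.  190.  253.7] [659.9 183.1 232.4] [669.3 224.8 260.7]
tab [662.4 213.1 243.4] 3.1091198048280178
hinge [620.6 207.5] case-x off 42.03299570618565 y off 2.6606875024437153 r 212.54981693318305 ang 1.7698644795013234
```

```bash
python3 -c "
from h import *
p=casept(178,1.5);print(p);plan(*p,330,4.1)"
```

```text
[698.3 214.5]
slide [ 0.3533  0.2831 -0.0156] spin 0.002 a0 4.2 tilt [ 0.  0. -1.] j6 -0.68 t 42.3 w -0.001 F [-0.2  0.4 -0.5]
```

Request:
move_arm:
  jaw: [0,0,0,0,0,0,0,0,0,0,0,0,0,0,0]
  slide:
    - [0.02,0.03,-0.016]
    - [0.05,0.06,-0.016]
    - [0.08,0.09,-0.016]
    - [0.11,0.12,-0.016]
    - [0.14,0.15,-0.016]
    - [0.17,0.18,-0.016]
    - [0.2,0.2,-0.016]
    - [0.24,0.22,-0.016]
    - [0.28,0.24,-0.016]
    - [0.32,0.26,-0.016]
    - [0.353,0.283,-0.016]
    - [0.353,0.283,-0.016]
    - [0.353,0.283,-0.016]
    - [0.353,0.283,-0.016]
    - [0.353,0.283,-0.016]
  spin: [0,0,0,0,0,0,0,0,0,0,0,0,0,0,0]

```text
clock: 44.18
position: [698.6, 212.0, 330.9]
tcp_rot: [2.141, 2.299, 0.001]
force: [-0.9, -0.3, -0.9]
gripper_width: 0.005
finger_force: 0.0
```

```bash
python3 - <<'E'
from h import *
p=casept(178,1.5);plan(*p,244,4.1)
g=get_image("scene");cv2.imwrite("pics/s6.png",cv2.resize(g["image"][60:240,330:500],None,fx=3,fy=3))
E
```

```text
slide [ 0.0025 -0.0001  0.0869] spin -0.001 a0 4.1 tilt [ 0.  0. -1.] j6 0.06 t 44.175 w 0.005 F [-0.9 -0.3 -0.9]
```

View pics/s6.png

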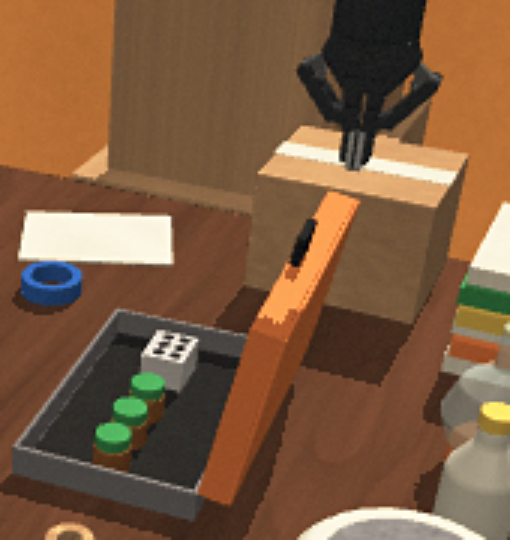

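The gripper hovers behind the lid tab, which is at crop (303,243), with a clear descent. Next I'll descend and pull gently.

Request:
move_arm:
  jaw: [0,0,0,0,0,0,0,0,0,0,0]
  slide:
    - [0.002,0,0.04]
    - [0.002,0,0.07]
    - [0.002,0,0.085]
    - [0.002,0,0.087]
    - [0.002,0,0.087]
    - [0.002,-0.01,0.087]
    - [0.002,-0.02,0.085]
    - [0.002,-0.03,0.084]
    - [0.002,-0.04,0.083]
    - [0.002,-0.05,0.083]
    - [0.002,-0.05,0.083]
  spin: [0,0,0,0,0,0,0,0,0,0,0]

```text
clock: 45.6
position: [647.4, 211.3, 247.1]
tcp_rot: [-2.139, -2.299, 0.002]
force: [-0.8, 1.2, 0.5]
gripper_width: 0.002
finger_force: 0.1
```

```bash
python3 - <<'E'
from h import *
plan(*casept(100-34,1.5),252,4.1)
g=get_image("scene");cv2.imwrite("pics/s7.png",cv2.resize(g["image"][80:240,330:480],None,fx=3,fy=3))
E
```

```text
slide [-0.0003 -0.061  -0.0048] spin 0.001 a0 4.1 tilt [-0. -0. -1.] j6 0.07 t 45.6 w 0.002 F [-0.8  1.2  0.5]
```

View pics/s7.png

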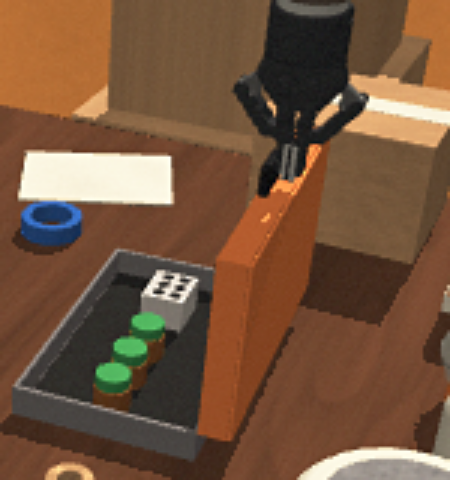

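The lid follows and is near upright, with the fingers behind the tab at crop (285,160). I'll continue along the arc.

Request:
move_arm:
  jaw: [0,0,0,0,0,0,0,0,0,0,0,0,0,0,0,0]
  slide:
    - [0,-0.012,-0.002]
    - [0,-0.024,-0.003]
    - [0,-0.036,-0.004]
    - [0,-0.048,-0.005]
    - [0,-0.061,-0.005]
    - [0,-0.072,-0.002]
    - [0,-0.083,0.001]
    - [0,-0.093,0.005]
    - [0,-0.103,0.009]
    - [0,-0.113,0.014]
    - [0,-0.123,0.019]
    - [0,-0.132,0.025]
    - [0,-0.141,0.031]
    - [0,-0.15,0.038]
    - [0,-0.159,0.045]
    - [0,-0.159,0.045]
  spin: [0,0,0,0,0,0,0,0,0,0,0,0,0,0,0,0]

```text
clock: 47.65
position: [488.7, 199.7, 201.0]
tcp_rot: [-2.139, -2.299, 0.003]
force: [0.4, 0.7, 0.2]
gripper_width: 0.004
finger_force: 0.0
```

```bash
python3 - <<'E'
from h import *
plan(*casept(100-90,1.5),210,4.1)
g=get_image("scene");cv2.imwrite("pics/s8.png",cv2.resize(g["image"][80:240,310:480],None,fx=3,fy=3))
E
```

```text
slide [-0.0002  0.0422 -0.0091] spin 0.001 a0 4.1 tilt [-0. -0. -1.] j6 0.09 t 47.65 w 0.004 F [0.4 0.7 0.2]
```

View pics/s8.png

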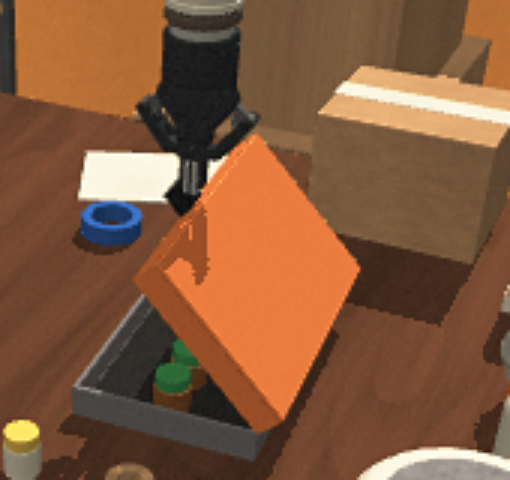

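The lid is at about 0.8 rad with the tab under the fingers. I'll hop up and back, then press the lid's outer face down.

Request:
move_arm:
  jaw: [0,0,0,0,0,0,0,0,0,0,0,0,0,0,0,0,0,0]
  slide:
    - [0,0,-0.02]
    - [0,0,-0.045]
    - [0,0.02,-0.045]
    - [0,0.043,-0.045]
    - [0,0.043,-0.045]
    - [0,0.043,-0.02]
    - [0,0.043,0]
    - [0,0.043,0.01]
    - [0,0.043,0.019]
    - [0,0.043,0.028]
    - [0,0.043,0.037]
    - [0,0.043,0.046]
    - [0,0.043,0.055]
    - [0,0.043,0.064]
    - [0,0.043,0.073]
    - [0,0.043,0.082]
    - [0,0.043,0.091]
    - [0,0.043,0.1]
  spin: [0,0,0,0,0,0,0,0,0,0,0,0,0,0,0,0,0,0]

```text
clock: 49.95
position: [532.7, 202.9, 101.6]
tcp_rot: [-2.14, -2.3, 0.001]
force: [-1.7, -0.2, 3.9]
gripper_width: 0.001
finger_force: 1.9
```

Request:
move_arm:
  jaw: [0,0,0,0,0,0,0,0,0]
  slide:
    - [0,0,0.006]
    - [0,0,0.012]
    - [0,0,0.018]
    - [0,0,0.024]
    - [0,0,0.029]
    - [0,0,0.033]
    - [0,0,0.036]
    - [0,0,0.038]
    - [0,0,0.038]
  spin: [0,0,0,0,0,0,0,0,0]

```text
clock: 51.08
position: [532.9, 202.9, 69.8]
tcp_rot: [-2.138, -2.301, 0.004]
force: [-23.1, -4.5, 43.3]
gripper_width: -0.001
finger_force: 21.6
```

```bash
python3 - <<'E'
from h import *
plan(*casept(100-90,1.5),66,4.1)
g=get_image("scene");C=cloud(g);cv2.imwrite("pics/s9.png",cv2.resize(g["image"][80:280,280:480],None,fx=2.5,fy=2.5))
o=(hsv(g,(5,150,60),(16,255,255))>0)&(abs(C[...,0]-520)<150)&(abs(C[...,1]-200)<170)&(C[...,2]>30)&(C[...,2]<250)
P=C[o]
for lo in range(420,620,25):
    q=P[(P[:,0]>lo)&(P[:,0]<lo+25)];print(lo,len(q),np.percentile(q[:,2],[50,95]) if len(q) else 0)
E
```

```text
slide [-0.0001 -0.0021  0.0038] spin 0.002 a0 4.2 tilt [-0. -0. -1.] j6 0.08 t 51.075 w -0.001 F [-23.1  -4.5  43.3]
420 278 [67.9 70.9]
445 376 [68.  71.2]
470 361 [68.1 71. ]
495 349 [68.  71.8]
520 337 [68. 71.]
545 479 [68.2 71.1]
570 501 [68.2 71.2]
595 547 [67.8 70.9]
```

View pics/s9.png

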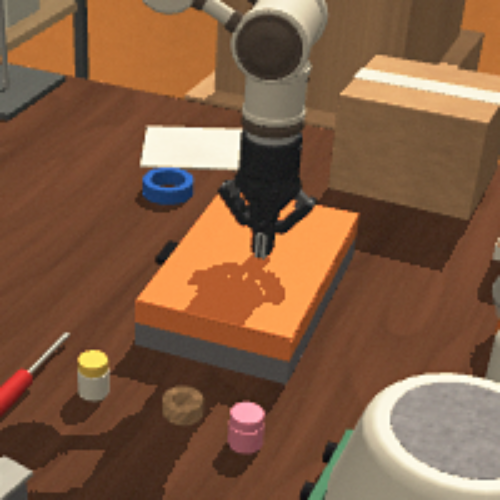

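The lid is flat at about 70 mm along its whole depth, so it is fully closed, and the bystanders are in place. I'll back off straight up.

Request:
move_arm:
  jaw: [0,0,0,0,0,0,0,0,0]
  slide:
    - [0,0,-0.005]
    - [0,0,-0.02]
    - [0,0,-0.05]
    - [0,0,-0.09]
    - [0,0,-0.13]
    - [0,0,-0.15]
    - [0,0,-0.15]
    - [0,0,-0.15]
    - [0,0,-0.15]
  spin: [0,0,0,0,0,0,0,0,0]

```text
clock: 52.25
position: [532.1, 202.7, 212.5]
tcp_rot: [-2.139, -2.299, 0.004]
force: [0.1, 0.2, -0.4]
gripper_width: -0.002
finger_force: 0.0
```

```bash
python3 - <<'E'
from h import *
g=get_image("scene");C=cloud(g)
o=(hsv(g,(5,150,60),(16,255,255))>0)&(abs(C[...,0]-520)<150)&(abs(C[...,1]-200)<170)&(C[...,2]>30)&(C[...,2]<250)
P=C[o];P=P[P[:,2]>60];print(np.polyfit(P[:,0],P[:,2],1),np.median(P[:,2]))
s=read_state();print(s["position"],s["force"])
E
```

```text
[-0.  69.4] 68.37250926525893
[532.3 202.8 212.8] [ 0.4 -0.9 -0.5]
```

```bash
python3 -c "
from cell import *
print(job_done())"
```

```text
the job is handed in; nothing more can be done
None
```

The job is handed in, though the hand-in call returned no verdict: the jaw was opened about 40 mm, the block (holes up) and all three green-capped jars are in the case, the lid reads flat and closed in the depth data, and the arm is clear of everything.

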